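Fill the condiment caddy and leave the medicines out

TASK

Please fill the wooden condiment caddy for the table: the honey jar goes in the widest bay, the pepper mill in the bay at the other end, and one spice jar in each of the two small bays between them, all standing upright on the caddy's floor and set down rather than dropped. The pill bottle and the dropper bottle standing among them are medicines and the big jar of nuts is not for the table: leave those three standing where they are.

Things in the scene. Friction and masses are not known exactly. Their poses are not given: they have to be found in the camera images.
- caddy: Slatted wooden trough, stands firm, 310 (y) x 94 (x) mm; origin under its centre, z up. Floor 12 mm up, boards 6 mm, slats and dividers reach 50 mm, end grip bars 88 mm. Four bays in a row, 82 mm deep in x about x = 0. Mill bay 72 mm wide in y, centre y = -113 mm; small bays 62 mm wide, y = -40 and 28; widest (honey) bay 84 mm, y = 107, at the left end seen from the robot.
- pepper_mill: Dark brown turned wooden pepper mill, 58 mm across the foot, 170 mm tall, standing upright, 0.18 kg; rounded head 49 mm across from 123 to 159 mm height with a small metal knob on top. Origin at the centre of the underside, z up.
- honey_jar: Honey jar, clear glass with amber honey and a broad flat red lid; body 60 mm across, lid 65 mm across from 88 to 99 mm height, 100 mm tall, about 0.44 kg, upright. Origin at the centre of the underside, z up.
- green_cap_jar: Spice jar, round glass, with paper label and green cap (its flat top looks olive from above); 46 mm across, 105 mm tall (cap is the top 20 mm), 0.11 kg, upright. Origin at the centre of the underside, z up.
- white_cap_jar: Spice jar, round glass, with dark green label and white cap (a small green leaf picture on its top); 43 mm across, 100 mm tall (cap is the top 20 mm), 0.11 kg, upright. Origin at the centre of the underside, z up.
- pill_bottle: Medicine, to be left: squat white plastic pill bottle with ribbed blue screw cap, 51 mm across, 83 mm tall, upright. Origin at the centre of the underside.
- dropper_bottle: Medicine, to be left: slim brown dropper bottle with black rubber teat, 33 mm across, 102 mm tall, upright. Origin at the centre of the underside.
- nut_jar: To be left: big clear jar of nuts with a whitish lid, 83 mm across, 164 mm tall, upright, near the wall on the robot's right. Origin at the centre of the underside.

How it is judged:
At the end, for the whole second after the job is handed in: Mill, honey and both spice jars stand each in its bay (along the caddy within 12 mm of the bay centre for the mill, 14 honey, 13 jars; 22 mm across), on its floor within 6 mm, upright within 0.1 rad, released, at rest. Pill bottle, dropper bottle and nut jar upright, moved under 30 mm (y of pepper_mill in the frame of caddy between -0.125 and -0.101 m and x of pepper_mill in the frame of caddy between -0.022 and 0.022 m and z of pepper_mill in the frame of caddy between 0.006 and 0.018 m and y of honey_jar in the frame of caddy between 0.093 and 0.121 m and x of honey_jar in the frame of caddy between -0.022 and 0.022 m and z of honey_jar in the frame of caddy between 0.006 and 0.018 m and ((y of green_cap_jar in the frame of caddy between -0.053 and -0.027 m and x of green_cap_jar in the frame of caddy between -0.022 and 0.022 m and z of green_cap_jar in the frame of caddy between 0.006 and 0.018 m and y of white_cap_jar in the frame of caddy between 0.015 and 0.041 m and x of white_cap_jar in the frame of caddy between -0.022 and 0.022 m and z of white_cap_jar in the frame of caddy between 0.006 and 0.018 m) or (y of green_cap_jar in the frame of caddy between 0.015 and 0.041 m and x of green_cap_jar in the frame of caddy between -0.022 and 0.022 m and z of green_cap_jar in the frame of caddy between 0.006 and 0.018 m and y of white_cap_jar in the frame of caddy between -0.053 and -0.027 m and x of white_cap_jar in the frame of caddy between -0.022 and 0.022 m and z of white_cap_jar in the frame of caddy between 0.006 and 0.018 m)) and angle between each of pepper_mill, honey_jar, green_cap_jar, white_cap_jar, pill_bottle, dropper_bottle, nut_jar's own z axis and vertical below 0.1 rad and linear speed of each of pepper_mill, honey_jar, green_cap_jar, white_cap_jar below 0.02 m/s and distance of each of pill_bottle, dropper_bottle, nut_jar from where it was at the start of the episode below 0.03 m); the robot touches nothing.
It fails at once if the pepper mill is dropped or slammed into the caddy (faster than 0.6 m/s just over its floor) (x of pepper_mill in the frame of caddy between -0.06 and 0.06 m and y of pepper_mill in the frame of caddy between -0.17 and 0.17 m and z of pepper_mill in the frame of caddy below 0.07 m and linear speed of pepper_mill above 0.6 m/s).
It fails at once if the honey jar is dropped or slammed into the caddy (faster than 0.6 m/s just over its floor) (x of honey_jar in the frame of caddy between -0.06 and 0.06 m and y of honey_jar in the frame of caddy between -0.17 and 0.17 m and z of honey_jar in the frame of caddy below 0.07 m and linear speed of honey_jar above 0.6 m/s).
It fails at once if the green-capped spice jar is dropped or slammed into the caddy (faster than 0.6 m/s just over its floor) (x of green_cap_jar in the frame of caddy between -0.06 and 0.06 m and y of green_cap_jar in the frame of caddy between -0.17 and 0.17 m and z of green_cap_jar in the frame of caddy below 0.07 m and linear speed of green_cap_jar above 0.6 m/s).
It fails at once if the white-capped spice jar is dropped or slammed into the caddy (faster than 0.6 m/s just over its floor) (x of white_cap_jar in the frame of caddy between -0.06 and 0.06 m and y of white_cap_jar in the frame of caddy between -0.17 and 0.17 m and z of white_cap_jar in the frame of caddy below 0.07 m and linear speed of white_cap_jar above 0.6 m/s).
It fails at once if the pill bottle, dropper bottle or nut jar is shoved more than 40 mm or knocked over (distance of any of pill_bottle, dropper_bottle, nut_jar from where it was at the start of the episode above 0.04 m or angle between any of pill_bottle, dropper_bottle, nut_jar's own z axis and vertical above 0.5 rad).
It also fails if it takes over 102 s, if anything falls off the work surface, if the arm or the gripper's body presses on something with over 40 N, if the wrist force passes 120 N, or if a joint passes its speed limit or range.

ROBOT

A 6-joint arm with a two-finger parallel gripper is mounted at the origin on the work surface; the furniture and walls round the work are solid. World frame = base frame: x ahead of the robot, y to its left, z up, the work surface at z = 0. Lengths are in m, angles in rad, forces in N, time in s.
With the tool pointing down it reaches from about 0.3 to 0.775 m from the base axis. Payload 14.6 kg.
Tool frame: the origin (TCP) lies on the mounting face of the last link; the fingertips stand 199 mm ahead of it and the grasp point (between the pads) lies 180 mm ahead of it; z points along the fingers, y is the direction in which the jaws open and shut (so a half turn about z gives the same grasp; the last joint's range is limited). The gripper opens to 94 mm and grips with 3 to 60 N. Pads are 16 mm wide; open, the fingers measure 119 mm over their backs; the gripper's body (75 mm by 177 mm) begins 78 mm behind the grasp point.
Start: joints at [1.181, 0.3, 1.521, -0, 1.321, -0.067], TCP at [0.174, 0.522, 0.405] pointing down, gripper open.
Joint ranges: [-3.03, 3.03], [-0.79, 2.21], [0.23, 2.52], [-1.04, 4.18], [0, 3.07], [-2.55, 2.55]. Speed limits (rad/s): [2.22, 2.22, 2.57, 3.14, 3.14, 3.14].

INTERFACE

Orientations are given as [roll, pitch, yaw] about the fixed x, y, z axes, in that order (R = Rz(yaw) Ry(pitch) Rx(roll)).
In Python, from station import sensors, vision, job gives the robot as it stands. The module is installed in compiled form; this text tells all that it offers.
- The arm moves only by the tool arm_command, never from a script. Its argument "plan" is one flat list of numbers, 5 for each row, row after row: the closure, from -1 (fully open) to 1 (shut), so that 0 is half open, then the shift along the world's x, y, z scaled (see below), then the turn about the world's z scaled (see below). A call has 1 to 20 rows; each row is the pose to reach, as a shift and turn from the pose commanded when the call began; what a row does not reach only later rows make up. The controller multiplies each number of a shift by 400 mm and each number of a turn by 120 degrees. A row lasts 1/10 s, in which the tool goes at most 50 mm and 8.59 degrees, less where a joint would pass 70% of its speed; a pose out of reach is approached as far as the arm can. A call with a number of a shift or a turn outside -1 to 1 is refused whole. A call with a gripper value outside its range is refused whole. The fingers move at their own pace and stop on an object; "newtons" is the grip in N (left out, the last holds). Time passes only in rows, so rows that repeat a pose let the fingers close. It gives the time, the measured TCP pose, the force and the opening at its end, in the units of the state.
- sensors.get_obs(): the state, without advancing time (a new reading comes with each control period).
- vision.camera(name): name is "scene" or "top"; returns the picture (480x640x3 uint8, blue, green, red); there is no depth.
- vision.camera_params(name): a dict with "intrinsics" (3x3 intrinsics, pixels), "rvec" (rotation vector, rad) and "tvec" (3), from world to camera coordinates, as OpenCV has them. Camera axes: x right, y down, z forward; pixel columns grow to the right and rows downward; lengths in m; the calibration is good to about 2 mm. A picture is of the moment at which its call begins. camera_params takes no time and is no camera call.
- job.hand_in(): hands the job in, once; it reports no verdict.
Trained networks look in the newest picture that a camera, given by its name, has taken for a name from the list of things; names that differ only in an ending like _2 or _b are one class to them, and where a whole thing is asked for, a point or a joint stands for the part that bears it (a point fixed in the world has none). Each returns a list of dicts, best first, with "confidence" (0 to 1); they miss things now and then, are a little off and sometimes report something else, mostly with a low value. They report only what shows in the picture. A call takes as long as a camera call.
- vision.search_frame(name, camera): "at" ([row, column] in pixels, amid what is visible of it).
- vision.silhouettes(name, camera): "mask" (480x640 bool, what is visible of it) and "at" ([row, column] in pixels, amid what is visible of it).
- vision.pinpoint(name, camera): "at" ([row, column] in pixels: a listed point, or the origin of a listed thing).
The state is a dict: "time_s": time; "qpos": joint angles; "joint_vel": joint speeds; "tau": joint torques, N m; "ee_pos": TCP position; "eef_rot": TCP orientation; "force": force on the tool from outside, world axes, zero at the start; "moment": the same for the moment, N m; "grip_width": finger opening in m.
Only numpy, scipy, OpenCV 4.12 (cv2) and the standard library are available. Lean on these libraries where they do the work, as an engineer would, in place of code of your own. Each camera call takes 0.05 s, during which the arm holds its last target.

## Working session

There is one attempt and no reset: what is moved stays moved. The work goes in short steps, Python scripts to look and compute and a tool call to move; the robot and the scene stay as the last step left them, time stands still between calls to the robot, and variables do not carry over. Pictures are saved under pics/ and viewed, and the job is handed in when it is done.

Besides the shell and the picture viewer there is one more tool, called after "Call:" by a JSON object that holds its "api" and its "payload". arm_command: Moves the arm, as the interface text tells. Its arguments: {"type":"object","properties":{"plan":{"type":"array"},"newtons":{"type":"number"}},"required":["plan"]}

```bash
mkdir -p pics
cat > h.py <<'E'
import numpy as np, cv2
from station import sensors, vision, job
def P(c):
    p=vision.camera_params(c); K=np.array(p["intrinsics"],float); R,_=cv2.Rodrigues(np.array(p["rvec"],float)); t=np.array(p["tvec"],float).ravel(); return K,R,t
def ray(c,at,z):
    K,R,t=P(c); d=R.T@np.linalg.inv(K)@np.array([at[1],at[0],1.]); o=-R.T@t
    return o+d*(z-o[2])/d[2]
def proj(c,X):
    K,R,t=P(c); q=K@(R@np.array(X,float)+t); return q[1]/q[2],q[0]/q[2]
E
python3 - <<'E'
from h import *
for c in("scene","top"):
    cv2.imwrite(f"pics/{c}0.png",vision.camera(c)); K,R,t=P(c); print(c,-R.T@t,R[2],K[0,0])
    for n in "caddy pepper_mill honey_jar green_cap_jar white_cap_jar pill_bottle dropper_bottle nut_jar".split():
        r=vision.pinpoint(n,c)
        print(n,[(np.round(d["at"]).tolist(),round(d["confidence"],2),ray(c,d["at"],0).round(3).tolist()) for d in r[:2]])
print(sensors.get_obs())
E
```

```text
scene [1.39353663 0.04820221 0.83335517] [-0.7325253  -0.08239301 -0.67573521] 491.0197122407603
caddy [([286.0, 298.0], 0.73, [0.667, -0.079, 0.0])]
pepper_mill [([222.0, 321.0], 0.89, [0.445, -0.053, 0.0]), ([283.0, 297.0], 0.68, [0.66, -0.083, 0.0])]
honey_jar [([254.0, 484.0], 0.83, [0.515, 0.349, 0.0])]
green_cap_jar [([224.0, 380.0], 0.81, [0.434, 0.099, 0.0]), ([213.0, 227.0], 0.68, [0.439, -0.303, -0.0])]
white_cap_jar [([212.0, 228.0], 0.67, [0.435, -0.3, -0.0])]
pill_bottle [([211.0, 275.0], 0.89, [0.415, -0.178, -0.0])]
dropper_bottle [([225.0, 427.0], 0.68, [0.424, 0.218, 0.0])]
nut_jar [([238.0, 178.0], 0.85, [0.549, -0.398, 0.0]), ([213.0, 277.0], 0.45, [0.423, -0.173, -0.0])]
top [0.22076324 0.10058761 1.26426711] [ 0.25576012 -0.09289898 -0.96226636] 516.3719223689945
caddy [([207.0, 327.0], 0.8, [0.652, -0.079, 0.0])]
pepper_mill [([282.0, 347.0], 0.95, [0.448, -0.056, 0.0])]
honey_jar [([316.0, 186.0], 0.91, [0.509, 0.345, 0.0])]
green_cap_jar [([308.0, 288.0], 0.67, [0.437, 0.104, 0.0])]
white_cap_jar [([250.0, 438.0], 0.57, [0.443, -0.303, 0.0])]
pill_bottle [([27
[... 196 characters left out ...]
.0]), ([308.0, 286.0], 0.33, [0.441, 0.107, 0.0])]
{'time_s': 0.9, 'qpos': array([ 1.18143522e+00,  2.99908713e-01,  1.52098374e+00,  6.00589122e-06,
        1.32068760e+00, -6.65859529e-02]), 'joint_vel': array([-0.00139596, -0.00103319, -0.0010602 ,  0.00065884, -0.001026  ,
        0.00180758]), 'tau': array([-1.23458482e-03, -5.31665611e+01, -3.52912080e+01,  7.08183786e-02,
        2.12548196e-02, -8.09819130e-05]), 'ee_pos': array([0.174454  , 0.52159693, 0.40464768]), 'eef_rot': array([ 3.14157970e+00, -4.96811756e-06,  2.81881601e+00]), 'force': array([ 0.07642756,  0.22003843, -0.04870978]), 'moment': array([-0.04751584,  0.01471339, -0.01835628]), 'grip_width': 0.09384553523337079}
```

View pics/scene0.png

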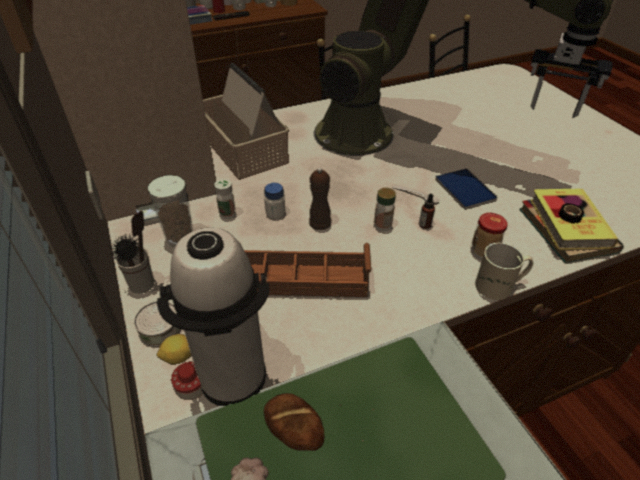

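View pics/top0.png

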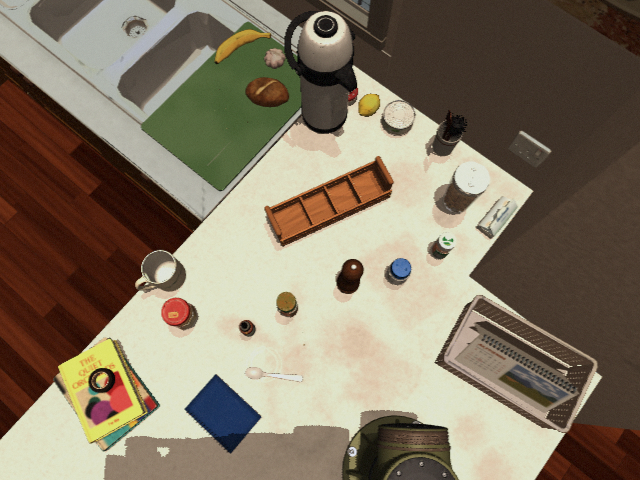

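```bash
cat > fit.py <<'E'
from h import *
from scipy.optimize import minimize
def projm(cam,X):
    K,R,t=cam; q=(R@X.T).T+t; q=(K@q.T).T; return q[:,:2]/q[:,2:]
def cyl(prof):
    a=np.linspace(0,2*np.pi,40,endpoint=False); out=[]
    for z0,z1,r in prof: out.append(np.array([[r*np.cos(u),r*np.sin(u),z] for z in(z0,z1) for u in a]))
    return out
def box(x,y0,y1,z0,z1): return np.array([[sx*x,y,z] for sx in(-1,1) for y in(y0,y1) for z in(z0,z1)])
M={"caddy":[box(.047,-.155,.155,0,.05),box(.047,-.155,-.149,0,.088),box(.047,.149,.155,0,.088)],
"pepper_mill":cyl([(0,.02,.029),(.123,.159,.0245)])+cyl([(0,.16,.018)]),
"honey_jar":cyl([(0,.09,.03),(.088,.1,.0325)]),
"green_cap_jar":cyl([(0,.105,.023)]),"white_cap_jar":cyl([(0,.1,.0215)]),
"pill_bottle":cyl([(0,.083,.0255)]),"dropper_bottle":cyl([(0,.06,.0165),(.06,.102,.008)]),"nut_jar":cyl([(0,.164,.0415)])}
S=4
def render(cam,parts,p,sh=(480,640)):
    c,s=np.cos(p[2]),np.sin(p[2]); Rz=np.array([[c,-s,0],[s,c,0],[0,0,1]]); im=np.zeros((sh[0]*S,sh[1]*S),np.uint8)
    for X in parts:
        q=projm(cam,(Rz@X.T).T+[p[0],p[1],p[3] if len(p)>3 else 0]); q=((q+.5)*S*16).astype(np.int32)
        cv2.fillConvexPoly(im,cv2.convexHull(q),255,shift=4)
    return cv2.resize(im,(sh[1],sh[0]),interpolation=cv2.INTER_AREA)/255.
def fit(name,obs,p0,yaw=False,z=0):
    # obs list of (cam,mask)
    def cost(v):
        p=[v[0],v[1],v[2]/.3 if yaw else 0,z]; 
        tot=0
        for cam,m in obs:
            r=render(cam,M[name],p); tot+=1-np.minimum(r,m).sum()/np.maximum(r,m).sum()
        return tot/len(obs)
    best=None
    for y in ([-.3,0,.3] if yaw else [0]):
        x0=np.array([p0[0],p0[1],y*.3]) if yaw else np.array(p0[:2])
        n=len(x0); sim=np.vstack([x0]+[x0+.015*np.eye(n)[i] for i in range(n)])
        r=minimize(cost,x0,method="Nelder-Mead",options=dict(initial_simplex=sim,xatol=2e-4,fatol=1e-5,maxiter=120))
        if best is None or r.fun<best.fun: best=r
    v=best.x; return np.round([v[0],v[1],v[2]/.3 if yaw else 0],4),round(1-best.fun,3)
E
cat > run1.py <<'E'
from fit import *
G={"caddy":(.65,-.08),"pepper_mill":(.446,-.055),"honey_jar":(.51,.347),"green_cap_jar":(.436,.102),"white_cap_jar":(.44,-.302),"pill_bottle":(.421,-.178),"dropper_bottle":(.424,.212),"nut_jar":(.547,-.394)}
cams={c:P(c) for c in("scene","top")}
vision.camera("scene");vision.camera("top")
for n,g in G.items():
    o={}
    for c in cams:
        r=vision.silhouettes(n,c)
        for d in r:
            gx=proj(c,[g[0],g[1],.04])
            if np.hypot(d["at"][0]-gx[0],d["at"][1]-gx[1])<45: o[c]=d["mask"].astype(float);break
    for c in o:
        if n=="caddy" and c=="scene": continue
        print(n,c,*fit(n,[(cams[c],o[c])],g,yaw=n=="caddy"))
    if len(o)==2 and n!="caddy": print(n,"both",*fit(n,[(cams[c],o[c]) for c in o],g))
E
time python3 run1.py
```

```text
caddy top [ 0.6533 -0.0839  0.089 ] 0.956
pepper_mill scene [ 0.4476 -0.059   0.    ] 0.845
pepper_mill top [ 0.4458 -0.0561  0.    ] 0.874
pepper_mill both [ 0.4473 -0.0578  0.    ] 0.849
honey_jar top [0.5058 0.3481 0.    ] 0.955
green_cap_jar scene [0.4366 0.1038 0.    ] 0.922
green_cap_jar top [0.439  0.1037 0.    ] 0.862
green_cap_jar both [0.4376 0.1036 0.    ] 0.892
white_cap_jar scene [ 0.4397 -0.3028  0.    ] 0.927
white_cap_jar top [ 0.442  -0.3006  0.    ] 0.93
white_cap_jar both [ 0.4424 -0.3014  0.    ] 0.925
pill_bottle scene [ 0.4223 -0.179   0.    ] 0.877
pill_bottle top [ 0.4213 -0.1747  0.    ] 0.902
pill_bottle both [ 0.4229 -0.1776  0.    ] 0.879
dropper_bottle scene [0.4229 0.2113 0.    ] 0.856
dropper_bottle top [0.4228 0.2119 0.    ] 0.926
dropper_bottle both [0.4226 0.2117 0.    ] 0.889
nut_jar scene [ 0.5322 -0.404   0.    ] 0.824
nut_jar top [ 0.5487 -0.3945  0.    ] 0.872
nut_jar both [ 0.5485 -0.3951  0.    ] 0.842
real	0m41.716s
user	0m22.860s
sys	0m8.610s
```

```bash
cat > ov.py <<'E'
from fit import *
import sys
im=cv2.imread("pics/top0.png"); cam=P("top"); px,py,yw=.6533,-.0839,.089
c,s=np.cos(yw),np.sin(yw)
def W(x,y,z): return [px+c*x-s*y,py+s*x+c*y,z]
def L(a,b,col):
    q=projm(cam,np.array([W(*a),W(*b)])); q=((q-[260,150])*5+2).astype(int); cv2.line(big,tuple(map(int,q[0])),tuple(map(int,q[1])),col,1,cv2.LINE_AA)
big=cv2.resize(im[150:250,260:400],None,fx=5,fy=5,interpolation=cv2.INTER_CUBIC)
for y in (-.152,-.074,-.006,.062,.152): L((-.047,y,.05),(.047,y,.05),(255,0,0))
for y in(-.152,.152): L((-.047,y,.088),(.047,y,.088),(0,255,255))
for x in(-.047,.047): L((x,-.155,.05),(x,.155,.05),(0,255,0))
cv2.imwrite("pics/ov1.png",big)
for n,y in dict(mill=-.113,s1=-.04,s2=.028,honey=.107).items(): print(n,np.round(W(0,y,0),4))
E
python3 ov.py
```

```text
mill [ 0.6633 -0.1965  0.    ]
s1 [ 0.6569 -0.1237  0.    ]
s2 [ 0.6508 -0.056   0.    ]
honey [0.6438 0.0227 0.    ]
```

View pics/ov1.png

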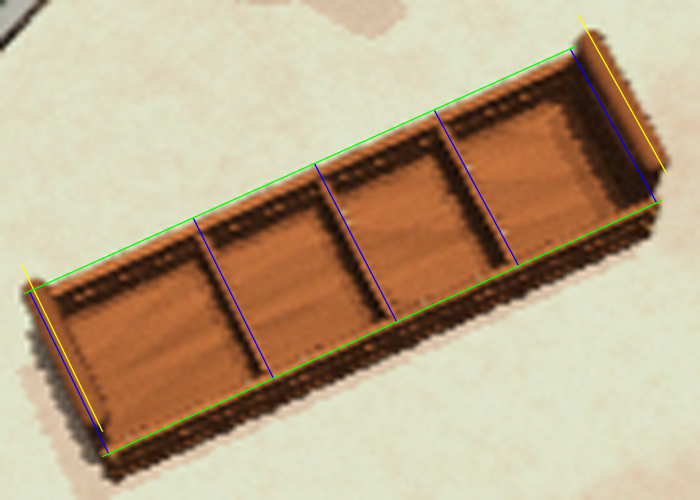

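```bash
python3 - <<'E'
import cv2
im=cv2.imread("pics/top0.png")[155:245,262:396]
cv2.imwrite("pics/z1.png",cv2.resize(im,(800,537),interpolation=cv2.INTER_CUBIC))
im=cv2.imread("pics/scene0.png")[230:310,230:390]
cv2.imwrite("pics/z2.png",cv2.resize(im,(800,400),interpolation=cv2.INTER_CUBIC))
E
sed -i 's/^im=.*top0.*cam=P("top")/im=cv2.imread("pics\/scene0.png"); cam=P("scene")/; s/\[260,150\]/[230,230]/; s/im\[150:250,260:400\]/im[230:310,230:390]/; s/ov1/ov2/' ov.py; python3 ov.py >/dev/null
```

```text
(no output)
```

View pics/z1.png

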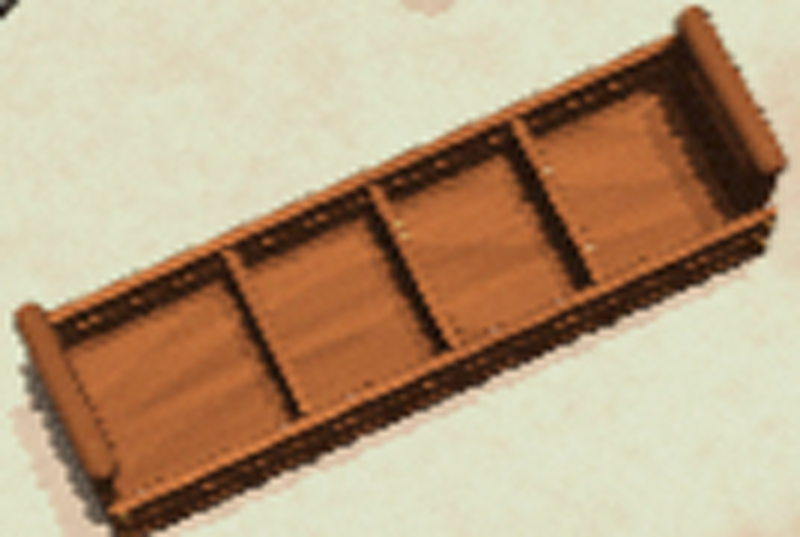

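View pics/ov2.png

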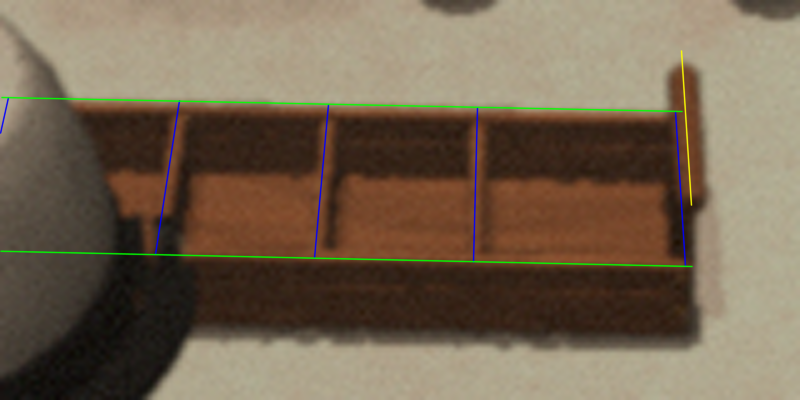

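Run:
```python
from h import *
def tri(a,b):
    A=[];
    for c,at in(("scene",a),("top",b)):
        K,R,t=P(c); M=K@np.c_[R,t]; A+= [at[1]*M[2]-M[0], at[0]*M[2]-M[1]]
    v=np.linalg.svd(np.array(A))[2][-1]; return (v[:3]/v[3]).round(3)
print("thermos top",tri((243,205),(28,327)))
for p in((120,303),(132,325),(112,346)): print("base",ray("top",p,0).round(3))
print("base scene",ray("scene",(395,235),0).round(3),ray("scene",(370,265),0).round(3),ray("scene",(60+245,160),.2))
for p in((275,470),(190,531),(297,480),(350,437),(376,600)): print(p,ray("top",p,0).round(3),ray("top",p,.1).round(3))
print("spout", ray("top",(75,357),.22).round(3),ray("top",(62,357),.2))
print("basket",tri((97,205),(297,480)), "calendar top", tri((67,232),(330,478)))
print("nut lid", tri((188,168),(180,470)))
```

```text
thermos top [ 0.906 -0.171  0.348]
base [ 0.911 -0.108  0.   ]
base [ 0.856 -0.152  0.   ]
base [ 0.893 -0.227  0.   ]
base scene [ 0.947 -0.156  0.   ] [ 0.889 -0.112  0.   ] [ 0.91080405 -0.26839629  0.2       ]
(275, 470) [ 0.356 -0.351  0.   ] [ 0.346 -0.315  0.1  ]
(190, 531) [ 0.507 -0.598  0.   ] [ 0.485 -0.542  0.1  ]
(297, 480) [ 0.297 -0.35   0.   ] [ 0.291 -0.314  0.1  ]
(350, 437) [ 0.216 -0.198  0.   ] [ 0.217 -0.174  0.1  ]
(376, 600) [ 0.025 -0.535  0.   ] [ 0.04  -0.484  0.1  ]
spout [ 0.856 -0.229  0.22 ] [ 0.90158319 -0.24886837  0.2       ]
basket [ 0.295 -0.313  0.244] calendar top [ 0.233 -0.258  0.3  ]
nut lid [ 0.545 -0.393  0.153]
```

Run:
```python
from h import *
for p in((217,110),(207,213),(193,213)): print(p,ray("scene",p,0).round(3))
print(proj("scene",[.356,-.351,0]),proj("scene",[.356,-.351,.5]),proj("scene",[.507,-.598,0]))
print([proj("top",[.356,-.351,z]) for z in(0,.3,.6)])
a=cv2.imread("pics/scene0.png")[100:250,90:300]; b=cv2.imread("pics/top0.png")[150:330,380:590]
cv2.imwrite("pics/w.png",np.vstack([cv2.resize(a,None,fx=1.9,fy=1.9),cv2.resize(b,None,fx=1.9,fy=1.7)])[:600])
```

```text
(217, 110) [ 0.492 -0.6    0.   ]
(207, 213) [ 0.42  -0.346  0.   ]
(193, 213) [ 0.36  -0.362  0.   ]
(np.float64(192.3166301767537), np.float64(217.40364797416478)) (np.float64(0.8719154360468941), np.float64(184.67562289896102)) (np.float64(220.9347815867556), np.float64(108.24069193962661))
[(np.float64(275.04563837397484), np.float64(470.1866398630579)), (np.float64(241.0075918747254), np.float64(513.2202963333548)), (np.float64(179.51244815737076), np.float64(590.9674399416851))]
```

View pics/w.png

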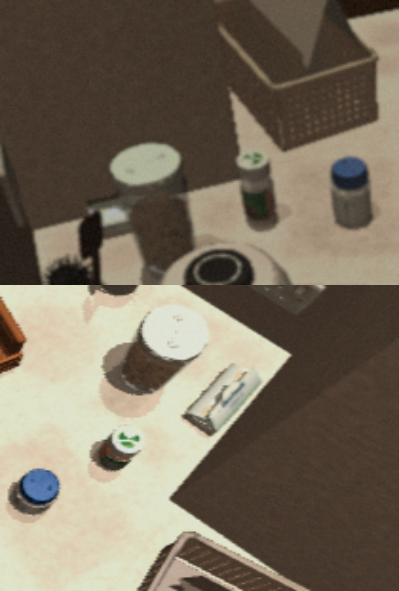

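Call:
{"api": "arm_command", "payload": {"plan": [-1, 0.2, -0.1, 0, 0, -1, 0.4, -0.2, 0, 0, -1, 0.829, -0.434, 0, 0, -1, 0.829, -0.434, 0, 0, -1, 0.829, -0.434, 0, 0, -1, 0.829, -0.434, 0, 0, -1, 0.829, -0.434, 0, 0, -1, 0.829, -0.434, 0, 0, -1, 0.829, -0.434, 0, 0, -1, 0.829, -0.434, 0, 0, -1, 0.829, -0.434, 0, 0], "newtons": 25}}

```text
time_s: 2.9
ee_pos: [0.5052, 0.3487, 0.4047]
eef_rot: [3.142, -0.0, 2.82]
force: [0.0, -0.5, -0.5]
grip_width: 0.094
```

```bash
cat > st.py <<'E'
from h import *
o=sensors.get_obs()
print(round(o["time_s"],2),"tcp",o["ee_pos"].round(4),"rot",o["eef_rot"].round(4),"F",o["force"].round(1),"w",round(o["grip_width"],4),"q",o["qpos"].round(2))
E
python3 st.py
python3 - <<'E'
from h import *
cv2.imwrite("pics/top1.png",vision.camera("top")[180:420,80:400].repeat(2,0).repeat(2,1))
print([ray("top",p,.09).round(3) for p in((255,160),(270,180),(285,160),(290,138))])
E
```

```text
2.9 tcp [0.5052 0.3487 0.4047] rot [ 3.1415e+00 -2.0000e-04  2.8199e+00] F [ 0.  -0.5 -0.5] w 0.094 q [ 0.54  0.44  1.33  0.    1.37 -0.7 ]
[array([0.647, 0.344, 0.09 ]), array([0.596, 0.31 , 0.09 ]), array([0.578, 0.363, 0.09 ]), array([0.585, 0.414, 0.09 ])]
```

View pics/top1.png

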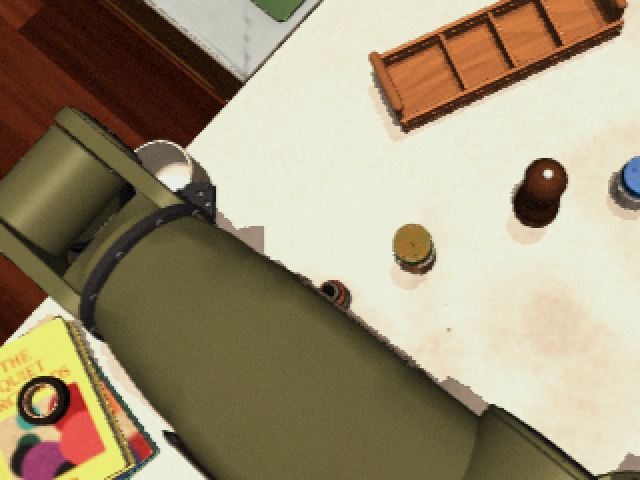

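Call:
{"api": "arm_command", "payload": {"plan": [-1, 0, 0, -0.1, 0, -1, 0, 0, -0.2, 0, -1, 0, 0, -0.3, 0, -1, 0, 0, -0.36, 0, -1, 0, 0, -0.397, 0, -1, 0, 0, -0.397, 0, -1, 0, 0, -0.397, 0, 1, 0, 0, -0.397, 0, 1, 0, 0, -0.397, 0, 1, 0, 0, -0.397, 0, 1, 0, 0, -0.397, 0, 1, 0, 0, -0.397, 0, 1, 0, 0, -0.397, 0, 1, 0, 0, -0.397, 0, 1, 0, 0, -0.397, 0, 1, 0, 0, -0.397, 0], "newtons": 30}}

```text
time_s: 4.55
ee_pos: [0.5061, 0.3479, 0.2462]
eef_rot: [3.141, 0.0, 2.819]
force: [-1.6, -2.6, 6.0]
grip_width: 0.0643
```

Call:
{"api": "arm_command", "payload": {"plan": [1, 0, 0, 0, 0, 1, 0, 0, 0, 0, 1, 0, 0, 0, 0, 1, 0, 0, 0, 0]}}

```text
time_s: 4.95
ee_pos: [0.5061, 0.3479, 0.2462]
eef_rot: [3.142, 0.0, 2.819]
force: [-1.5, -3.3, 5.3]
grip_width: 0.0641
```

Call:
{"api": "arm_command", "payload": {"plan": [-1, 0, 0, 0, 0, -1, 0, 0, 0, 0, -1, 0, 0, 0, 0, -1, 0, 0, 0, 0, -1, 0, 0, 0.03, 0, -1, 0, 0, 0.06, 0, -1, 0, 0, 0.066, 0, 1, 0, 0, 0.066, 0, 1, 0, 0, 0.066, 0, 1, 0, 0, 0.066, 0, 1, 0, 0, 0.066, 0, 1, 0, 0, 0.066, 0, 1, 0, 0, 0.066, 0, 1, 0, 0, 0.066, 0, 1, 0, 0, 0.066, 0, 1, 0, 0, 0.066, 0, 1, 0, 0, 0.066, 0], "newtons": 35}}

```text
time_s: 6.65
ee_pos: [0.506, 0.348, 0.2719]
eef_rot: [-3.141, -0.0, 2.819]
force: [0.7, -0.3, -4.8]
grip_width: 0.0636
```

Call:
{"api": "arm_command", "payload": {"plan": [1, 0, 0, 0.05, 0, 1, 0, 0, 0.1, 0, 1, 0, 0, 0.15, 0, 1, 0, 0, 0.2, 0, 1, 0, 0, 0.25, 0, 1, 0, 0, 0.3, 0, 1, 0, 0, 0.3, 0, 1, 0, 0, 0.3, 0, 1, 0, 0, 0.3, 0]}}

```text
time_s: 7.55
ee_pos: [0.506, 0.348, 0.3906]
eef_rot: [-3.14, -0.001, 2.819]
force: [-0.3, 0.1, -5.5]
grip_width: 0.064
```

```bash
python3 st.py
python3 - <<'E'
from h import *
cv2.imwrite("pics/s1.png",cv2.resize(vision.camera("scene")[100:300,400:640],None,fx=3,fy=3))
E
```

```text
7.55 tcp [0.506  0.348  0.3906] rot [-3.1399e+00 -1.4000e-03  2.8188e+00] F [-0.3  0.1 -5.5] w 0.064 q [ 0.54  0.45  1.34 -0.    1.35 -0.71]
```

View pics/s1.png

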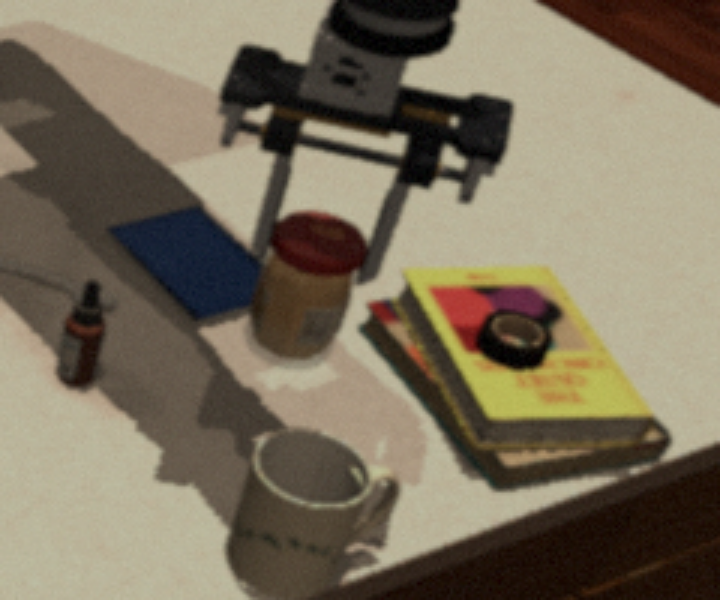

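Call:
{"api": "arm_command", "payload": {"plan": [1, 0.04, -0.1, 0.05, -0.07, 1, 0.08, -0.2, 0.1, -0.14, 1, 0.13, -0.3, 0.1, -0.21, 1, 0.17, -0.4, 0.1, -0.28, 1, 0.21, -0.5, 0.1, -0.35, 1, 0.26, -0.6, 0.1, -0.42, 1, 0.3, -0.7, 0.1, -0.49, 1, 0.345, -0.78, 0.1, -0.53, 1, 0.345, -0.81, 0.1, -0.553, 1, 0.345, -0.81, 0.1, -0.553, 1, 0.345, -0.81, 0.1, -0.553, 1, 0.345, -0.81, 0.1, -0.553, 1, 0.345, -0.81, 0.1, -0.553]}}

```text
time_s: 8.9
ee_pos: [0.6438, 0.0252, 0.4324]
eef_rot: [3.141, -0.0, 1.663]
force: [-0.6, 0.4, -5.0]
grip_width: 0.0636
```

```bash
python3 st.py
python3 - <<'E'
from h import *
cv2.imwrite("pics/s2.png",cv2.resize(vision.camera("scene")[100:320,220:480],None,fx=2.7,fy=2.7))
E
```

```text
8.9 tcp [0.6438 0.0252 0.4324] rot [ 3.1414e+00 -1.0000e-04  1.6629e+00] F [-0.6  0.4 -5. ] w 0.0636 q [-0.02  0.5   1.18  0.    1.46 -0.11]
```

View pics/s2.png

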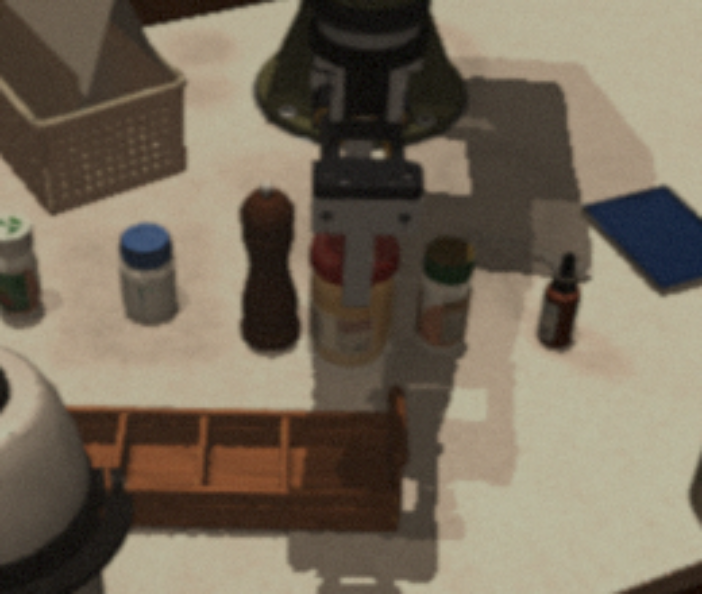

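Call:
{"api": "arm_command", "payload": {"plan": [1, 0, 0, -0.08, 0, 1, 0, 0, -0.16, 0, 1, 0, 0, -0.22, 0, 1, 0, 0, -0.27, 0, 1, 0, 0, -0.31, 0, 1, 0, 0, -0.33, 0, 1, 0, 0, -0.345, 0, 1, 0, 0, -0.355, 0, 1, 0, 0, -0.36, 0, 1, 0, 0, -0.36, 0, 1, 0, 0, -0.36, 0]}}

```text
time_s: 10.05
ee_pos: [0.6441, 0.024, 0.2888]
eef_rot: [3.141, 0.0, 1.661]
force: [-0.7, -0.1, -4.4]
grip_width: 0.0638
```

```bash
python3 st.py
```

```text
10.05 tcp [0.6441 0.024  0.2888] rot [3.1408e+00 1.0000e-04 1.6607e+00] F [-0.7 -0.1 -4.4] w 0.0638 q [-0.02  0.62  1.34  0.    1.18 -0.11]
```

Call:
{"api": "arm_command", "payload": {"plan": [1, 0, 0, -0.003, 0, 1, 0, 0, -0.006, 0, 1, 0, 0, -0.009, 0, 1, 0, 0, -0.012, 0, 1, 0, 0, -0.012, 0, 1, 0, 0, -0.012, 0]}}

```text
time_s: 10.65
ee_pos: [0.6441, 0.0241, 0.284]
eef_rot: [3.141, -0.0, 1.661]
force: [-3.1, 1.3, 2.4]
grip_width: 0.0639
```

Contact at the expected height. Release and rise.

Call:
{"api": "arm_command", "payload": {"plan": [-1, 0, 0, 0, 0, -1, 0, 0, 0, 0, -1, 0, 0, 0, 0, -1, 0, 0, 0, 0, -1, 0, 0, 0, 0, -1, 0, 0, 0, 0, -1, 0, 0, 0.1, 0, -1, 0, 0, 0.2, 0, -1, 0, 0, 0.3, 0, -1, 0, 0, 0.38, 0, -1, 0, 0, 0.38, 0, -1, 0, 0, 0.38, 0]}}

```text
time_s: 11.85
ee_pos: [0.644, 0.024, 0.4355]
eef_rot: [3.141, 0.0, 1.661]
force: [0.6, -0.5, -0.2]
grip_width: 0.0942
```

```bash
python3 st.py
```

```text
11.85 tcp [0.644  0.024  0.4355] rot [3.1409e+00 1.0000e-04 1.6607e+00] F [ 0.6 -0.5 -0.2] w 0.0942 q [-0.02  0.5   1.18 -0.    1.47 -0.11]
```

Call:
{"api": "arm_command", "payload": {"plan": [-1, -0.1, 0.04, 0, 0, -1, -0.2, 0.08, 0, 0, -1, -0.32, 0.12, 0, 0, -1, -0.44, 0.17, 0, 0, -1, -0.515, 0.199, 0, 0, -1, -0.515, 0.199, 0, 0, -1, -0.515, 0.199, 0, 0, -1, -0.515, 0.199, 0, 0, -1, -0.515, 0.199, -0.1, 0, -1, -0.515, 0.199, -0.2, 0, -1, -0.515, 0.199, -0.3, 0, -1, -0.515, 0.199, -0.4, 0, -1, -0.515, 0.199, -0.439, 0, -1, -0.515, 0.199, -0.439, 0, -1, -0.515, 0.199, -0.439, 0], "newtons": 20}}

```text
time_s: 13.35
ee_pos: [0.4387, 0.1033, 0.26]
eef_rot: [-3.141, 0.0, 1.66]
force: [0.4, -0.2, -0.1]
grip_width: 0.0942
```

Call:
{"api": "arm_command", "payload": {"plan": [1, 0, 0, 0, 0, 1, 0, 0, 0, 0, 1, 0, 0, 0, 0, 1, 0, 0, 0, 0, 1, 0, 0, 0, 0, 1, 0, 0, 0, 0, 1, 0, 0, 0, 0, 1, 0, 0, 0, 0, 1, 0, 0, 0, 0, 1, 0, 0, 0, 0, 1, 0, 0, 0, 0, 1, 0, 0, 0, 0, 1, 0, 0, 0, 0], "newtons": 20}}

```text
time_s: 14.65
ee_pos: [0.4381, 0.1036, 0.2599]
eef_rot: [3.142, 0.0, 1.661]
force: [0.8, 0.6, 1.7]
grip_width: 0.0449
```

```bash
python3 st.py
python3 - <<'E'
from h import *
cv2.imwrite("pics/s3.png",cv2.resize(vision.camera("scene")[100:320,220:480],None,fx=2.7,fy=2.7))
E
```

```text
14.65 tcp [0.4381 0.1036 0.2599] rot [3.1415 0.     1.6606] F [0.8 0.6 1.7] w 0.0449 q [ 0.15  0.27  1.94 -0.    0.93  0.06]
```

View pics/s3.png

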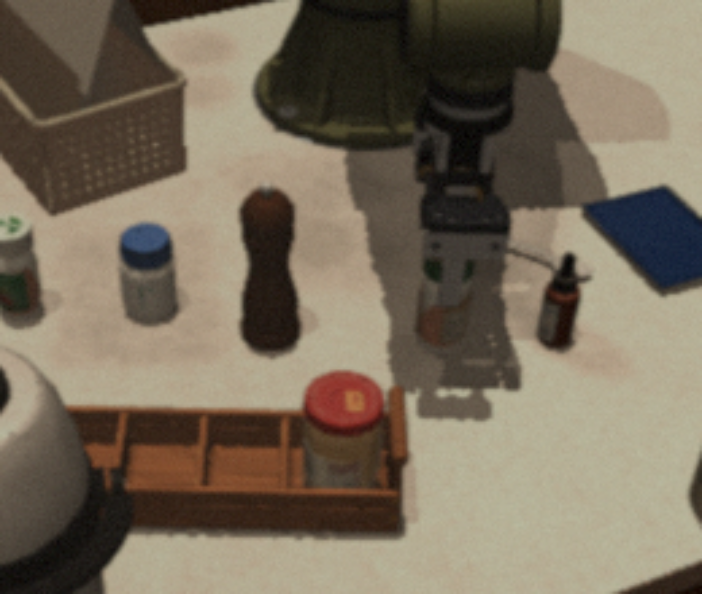

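Call:
{"api": "arm_command", "payload": {"plan": [1, 0, 0, 0.1, 0, 1, 0, 0, 0.2, 0, 1, 0, 0, 0.3, 0, 1, 0, 0, 0.4, 0, 1, 0.03, 0, 0.45, 0, 1, 0.11, -0.08, 0.45, 0, 1, 0.2, -0.15, 0.45, 0, 1, 0.29, -0.22, 0.45, 0, 1, 0.38, -0.28, 0.45, 0, 1, 0.47, -0.35, 0.45, 0, 1, 0.5325, -0.397, 0.45, 0, 1, 0.5325, -0.397, 0.45, 0, 1, 0.5325, -0.397, 0.45, 0, 1, 0.5325, -0.397, 0.45, 0, 1, 0.5325, -0.397, 0.45, 0]}}

```text
time_s: 16.2
ee_pos: [0.6505, -0.0544, 0.4404]
eef_rot: [3.141, 0.0, 1.661]
force: [-0.1, 0.6, -0.9]
grip_width: 0.0453
```

```bash
python3 st.py
python3 - <<'E'
from h import *
cv2.imwrite("pics/s4.png",cv2.resize(vision.camera("scene")[100:320,220:480],None,fx=2.7,fy=2.7))
E
```

```text
16.2 tcp [ 0.6505 -0.0544  0.4404] rot [3.1411e+00 1.0000e-04 1.6615e+00] F [-0.1  0.6 -0.9] w 0.0453 q [-0.14  0.52  1.14  0.    1.49 -0.23]
```

View pics/s4.png

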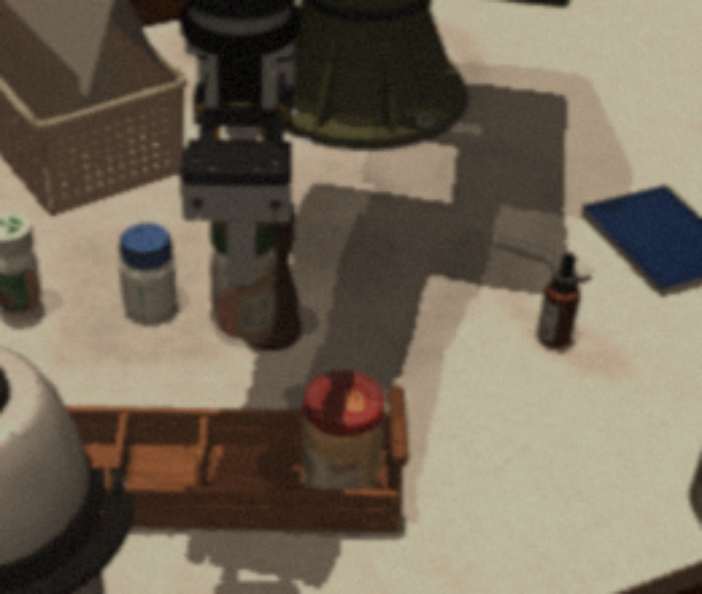

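Call:
{"api": "arm_command", "payload": {"plan": [1, 0, 0, -0.08, 0, 1, 0, 0, -0.16, 0, 1, 0, 0, -0.23, 0, 1, 0, 0, -0.29, 0, 1, 0, 0, -0.34, 0, 1, 0, 0, -0.37, 0, 1, 0, 0, -0.39, 0, 1, 0, 0, -0.405, 0, 1, 0, 0, -0.412, 0, 1, 0, 0, -0.416, 0, 1, 0, 0, -0.42, 0, 1, 0, 0, -0.424, 0, 1, 0, 0, -0.424, 0, 1, 0, 0, -0.424, 0]}}

```text
time_s: 17.65
ee_pos: [0.6512, -0.0552, 0.2719]
eef_rot: [3.14, 0.0, 1.661]
force: [-2.8, 0.1, 9.0]
grip_width: 0.0453
```

Call:
{"api": "arm_command", "payload": {"plan": [-1, 0, 0, 0, 0, -1, 0, 0, 0, 0, -1, 0, 0, 0, 0, -1, 0, 0, 0, 0, -1, 0, 0, 0, 0, -1, 0, 0, 0, 0, -1, 0, 0, 0.1, 0, -1, 0, 0, 0.2, 0, -1, 0, 0, 0.3, 0, -1, 0, 0, 0.4, 0, -1, 0, 0, 0.43, 0, -1, 0, 0, 0.43, 0]}}

```text
time_s: 18.85
ee_pos: [0.6509, -0.0552, 0.444]
eef_rot: [3.138, 0.001, 1.661]
force: [-0.2, -0.8, -0.1]
grip_width: 0.0939
```

Call:
{"api": "arm_command", "payload": {"plan": [-1, -0.05, -0.05, 0, -0.07, -1, -0.1, -0.1, 0, -0.14, -1, -0.15, -0.15, 0, -0.21, -1, -0.2, -0.2, 0, -0.28, -1, -0.25, -0.26, 0, -0.35, -1, -0.3, -0.32, 0, -0.42, -1, -0.35, -0.38, 0, -0.49, -1, -0.4, -0.45, 0, -0.56, -1, -0.45, -0.52, 0, -0.63, -1, -0.49, -0.57, 0, -0.7, -1, -0.525, -0.615, 0, -0.75, -1, -0.525, -0.615, 0, -0.75, -1, -0.525, -0.615, 0, -0.75, -1, -0.525, -0.615, 0, -0.75]}}

```text
time_s: 20.25
ee_pos: [0.4416, -0.3006, 0.4414]
eef_rot: [-3.141, 0.001, 0.092]
force: [0.3, 0.2, 0.7]
grip_width: 0.0941
```

```bash
python3 st.py
python3 - <<'E'
from h import *
a=vision.camera("scene")[60:320,110:430]; b=vision.camera("top")[150:400,320:600]
cv2.imwrite("pics/s5.png",cv2.resize(a,None,fx=2.3,fy=2.3)); cv2.imwrite("pics/t5.png",cv2.resize(b,None,fx=2.3,fy=2.3))
E
```

```text
20.25 tcp [ 0.4416 -0.3006  0.4414] rot [-3.1406e+00  8.0000e-04  9.2300e-02] F [0.3 0.2 0.7] w 0.0941 q [-0.67  0.24  1.51  0.    1.39  0.81]
```

View pics/s5.png

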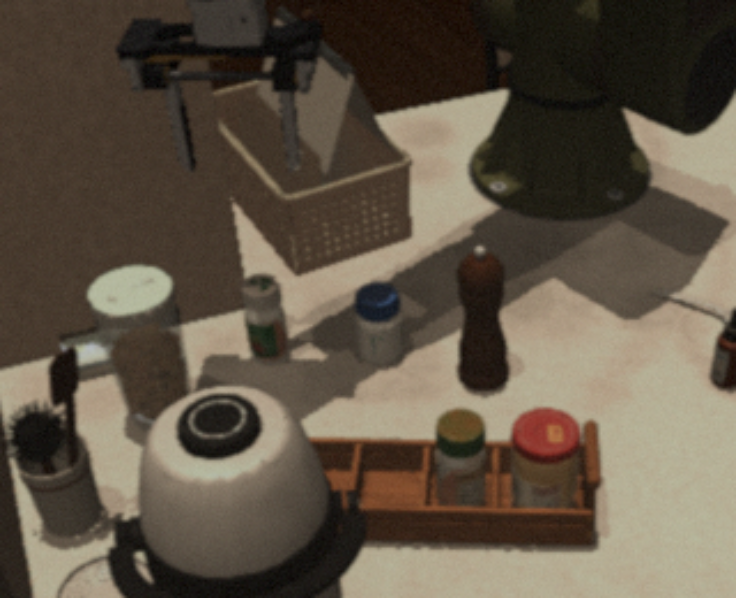

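View pics/t5.png

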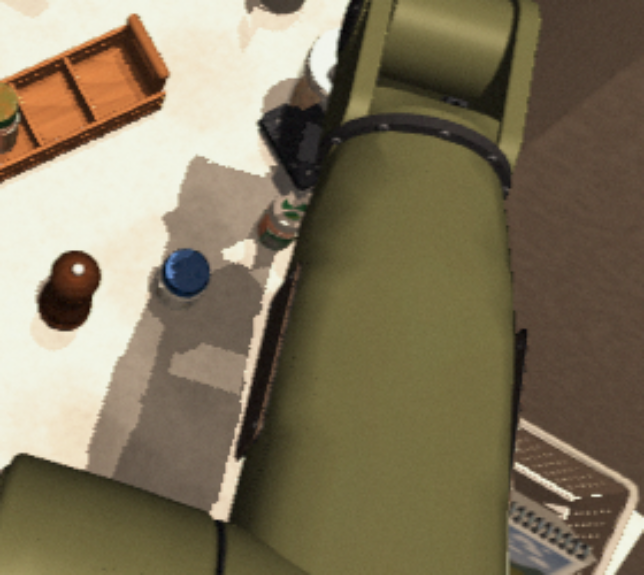

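Call:
{"api": "arm_command", "payload": {"plan": [-1, 0, -0.002, -0.08, 0, -1, 0, -0.002, -0.16, 0, -1, 0, -0.002, -0.22, 0, -1, 0, -0.002, -0.28, 0, -1, 0, -0.002, -0.28, 0], "newtons": 20}}

```text
time_s: 20.85
ee_pos: [0.4411, -0.3013, 0.3274]
eef_rot: [-3.138, 0.004, 0.091]
force: [0.5, -0.9, 0.2]
grip_width: 0.0939
```

```bash
python3 st.py
python3 - <<'E'
from h import *
a=vision.camera("scene")[60:320,110:430]
cv2.imwrite("pics/s6.png",cv2.resize(a,None,fx=2.3,fy=2.3))
E
```

```text
20.85 tcp [ 0.4411 -0.3013  0.3274] rot [-3.138   0.0037  0.0913] F [ 0.5 -0.9  0.2] w 0.0939 q [-0.67  0.34  1.65  0.    1.15  0.81]
```

View pics/s6.png

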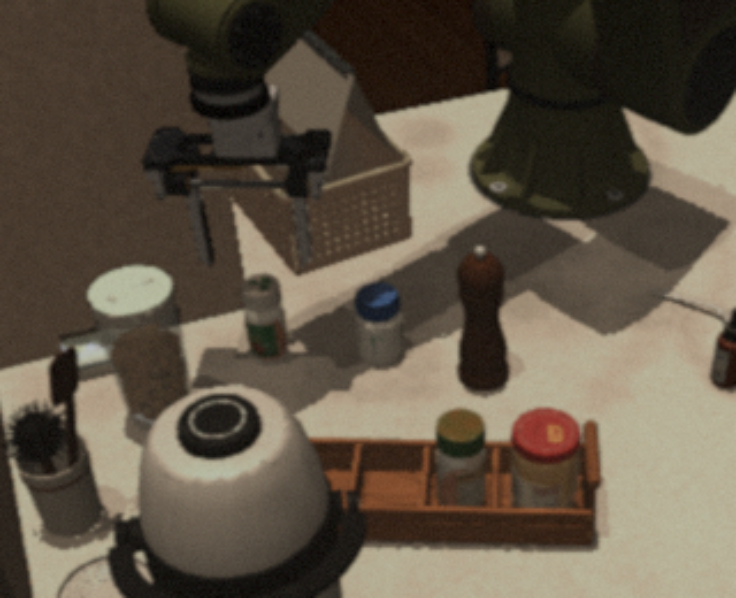

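Call:
{"api": "arm_command", "payload": {"plan": [-1, 0, 0, -0.06, 0, -1, 0, 0, -0.11, 0, -1, 0, 0, -0.14, 0, -1, 0, 0, -0.167, 0, -1, 0, 0, -0.167, 0, -1, 0, 0, -0.167, 0, 1, 0, 0, -0.167, 0, 1, 0, 0, -0.167, 0, 1, 0, 0, -0.167, 0, 1, 0, 0, -0.167, 0, 1, 0, 0, -0.167, 0, 1, 0, 0, -0.167, 0, 1, 0, 0, -0.167, 0, 1, 0, 0, -0.167, 0, 1, 0, 0, -0.167, 0, 1, 0, 0, -0.167, 0, 1, 0, 0, -0.167, 0, 1, 0, 0, -0.167, 0, 1, 0, 0, -0.167, 0], "newtons": 20}}

```text
time_s: 22.8
ee_pos: [0.4411, -0.302, 0.2635]
eef_rot: [3.142, -0.0, 0.09]
force: [0.5, -0.1, -1.0]
grip_width: 0.0423
```

Call:
{"api": "arm_command", "payload": {"plan": [1, 0, 0, 0.1, 0, 1, 0, 0, 0.2, 0, 1, 0, 0, 0.3, 0, 1, 0, 0, 0.4, 0, 1, 0.02, 0.02, 0.45, 0.05, 1, 0.08, 0.07, 0.45, 0.12, 1, 0.14, 0.12, 0.45, 0.19, 1, 0.2, 0.17, 0.45, 0.26, 1, 0.26, 0.22, 0.45, 0.33, 1, 0.32, 0.27, 0.45, 0.4, 1, 0.38, 0.32, 0.45, 0.47, 1, 0.43, 0.36, 0.45, 0.54, 1, 0.48, 0.4, 0.45, 0.61, 1, 0.52, 0.43, 0.45, 0.68, 1, 0.54, 0.449, 0.45, 0.75, 1, 0.54, 0.449, 0.45, 0.75, 1, 0.54, 0.449, 0.45, 0.75, 1, 0.54, 0.449, 0.45, 0.75]}}

```text
time_s: 24.6
ee_pos: [0.6566, -0.123, 0.4435]
eef_rot: [-3.141, -0.0, 1.657]
force: [0.9, 0.3, -1.5]
grip_width: 0.0421
```

```bash
python3 st.py
python3 - <<'E'
from h import *
a=vision.camera("scene")[60:320,110:430]
cv2.imwrite("pics/s7.png",cv2.resize(a,None,fx=2.3,fy=2.3))
E
```

```text
24.6 tcp [ 0.6566 -0.123   0.4435] rot [-3.1414 -0.      1.6566] F [ 0.9  0.3 -1.5] w 0.0421 q [-0.24  0.55  1.08 -0.    1.51 -0.33]
```

View pics/s7.png

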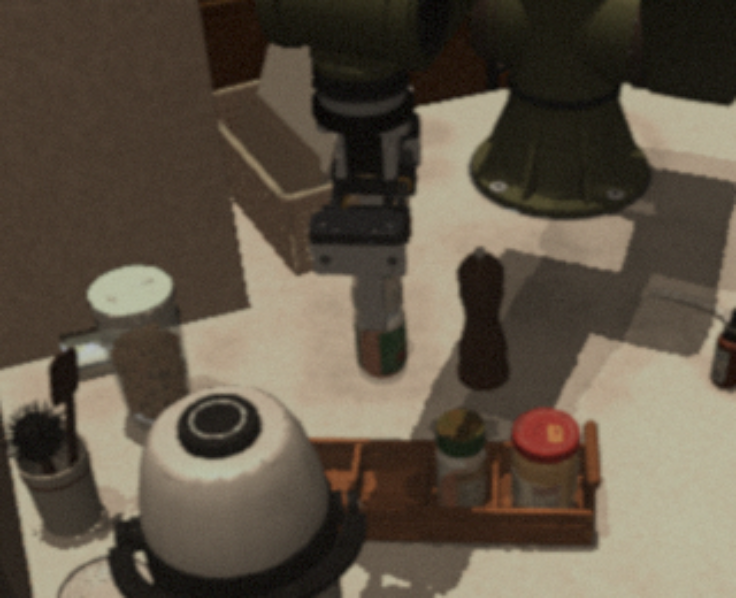

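Call:
{"api": "arm_command", "payload": {"plan": [1, 0, 0.001, -0.08, 0, 1, 0, 0.001, -0.16, 0, 1, 0, 0.001, -0.23, 0, 1, 0, 0.001, -0.29, 0, 1, 0, 0.001, -0.34, 0, 1, 0, 0.001, -0.37, 0, 1, 0, 0.001, -0.39, 0, 1, 0, 0.001, -0.405, 0, 1, 0, 0.001, -0.412, 0, 1, 0, 0.001, -0.416, 0, 1, 0, 0.001, -0.42, 0, 1, 0, 0.001, -0.424, 0, 1, 0, 0.001, -0.424, 0, 1, 0, 0.001, -0.424, 0]}}

```text
time_s: 26.05
ee_pos: [0.6571, -0.122, 0.2754]
eef_rot: [3.14, 0.001, 1.661]
force: [-4.2, 0.3, 7.6]
grip_width: 0.0419
```

Call:
{"api": "arm_command", "payload": {"plan": [-1, 0, 0, 0, 0, -1, 0, 0, 0, 0, -1, 0, 0, 0, 0, -1, 0, 0, 0, 0, -1, 0, 0, 0, 0, -1, 0, 0, 0, 0, -1, 0, 0, 0.1, 0, -1, 0, 0, 0.2, 0, -1, 0, 0, 0.3, 0, -1, 0, 0, 0.4, 0, -1, 0, 0, 0.43, 0, -1, 0, 0, 0.43, 0]}}

```text
time_s: 27.25
ee_pos: [0.6569, -0.122, 0.4477]
eef_rot: [3.138, 0.001, 1.661]
force: [-0.1, -0.1, -1.7]
grip_width: 0.0941
```

Call:
{"api": "arm_command", "payload": {"plan": [-1, -0.1, 0.03, 0, 0, -1, -0.2, 0.06, 0, 0, -1, -0.32, 0.1, 0, 0, -1, -0.44, 0.14, 0, 0, -1, -0.526, 0.163, 0, 0, -1, -0.526, 0.163, 0, 0, -1, -0.526, 0.163, 0, 0, -1, -0.526, 0.163, 0, 0]}}

```text
time_s: 28.05
ee_pos: [0.4474, -0.057, 0.4449]
eef_rot: [-3.14, -0.0, 1.66]
force: [0.6, -0.8, -0.4]
grip_width: 0.0943
```

```bash
python3 st.py
python3 - <<'E'
from h import *
a=vision.camera("scene")[60:320,110:430]
cv2.imwrite("pics/s8.png",cv2.resize(a,None,fx=2.3,fy=2.3))
E
```

```text
28.05 tcp [ 0.4474 -0.057   0.4449] rot [-3.1403e+00 -4.0000e-04  1.6604e+00] F [ 0.6 -0.8 -0.4] w 0.0943 q [-0.21  0.04  1.72  0.    1.37 -0.3 ]
```

View pics/s8.png

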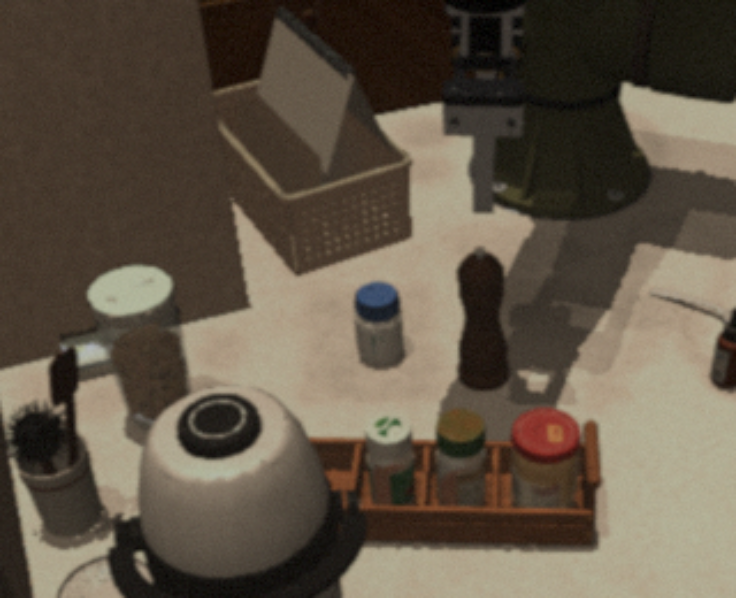

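Call:
{"api": "arm_command", "payload": {"plan": [-1, 0, 0, -0.08, 0, -1, 0, 0, -0.16, 0, -1, 0, 0, -0.23, 0, -1, 0, 0, -0.28, 0, -1, 0, 0, -0.31, 0, -1, 0, 0, -0.31, 0, 1, 0, 0, -0.31, 0, 1, 0, 0, -0.31, 0, 1, 0, 0, -0.31, 0, 1, 0, 0, -0.31, 0, 1, 0, 0, -0.31, 0, 1, 0, 0, -0.31, 0, 1, 0, 0, -0.31, 0, 1, 0, 0, -0.31, 0, 1, 0, 0, -0.31, 0, 1, 0, 0, -0.31, 0, 1, 0, 0, -0.31, 0, 1, 0, 0, -0.31, 0], "newtons": 25}}

```text
time_s: 29.9
ee_pos: [0.4467, -0.0568, 0.3219]
eef_rot: [3.141, 0.0, 1.661]
force: [0.1, -0.7, 3.1]
grip_width: 0.0474
```

Call:
{"api": "arm_command", "payload": {"plan": [1, 0, 0, 0.05, 0, 1, 0, 0, 0.12, 0, 1, 0, 0, 0.2, 0, 1, 0, 0, 0.28, 0, 1, 0, 0, 0.35, 0, 1, 0.03, -0.02, 0.375, 0, 1, 0.08, -0.05, 0.375, 0, 1, 0.14, -0.09, 0.375, 0, 1, 0.2, -0.13, 0.375, 0, 1, 0.26, -0.17, 0.375, 0, 1, 0.32, -0.21, 0.375, 0, 1, 0.38, -0.25, 0.375, 0, 1, 0.44, -0.29, 0.375, 0, 1, 0.49, -0.32, 0.375, 0, 1, 0.53, -0.34, 0.375, 0, 1, 0.542, -0.347, 0.375, 0, 1, 0.542, -0.347, 0.375, 0, 1, 0.542, -0.347, 0.375, 0]}}

```text
time_s: 31.7
ee_pos: [0.6631, -0.1953, 0.4717]
eef_rot: [-3.141, -0.0, 1.661]
force: [-0.9, -0.5, -1.8]
grip_width: 0.0472
```

```bash
python3 st.py
python3 - <<'E'
from h import *
a=vision.camera("scene")[60:320,110:430]; b=vision.camera("top")[100:300,240:480]
cv2.imwrite("pics/s9.png",cv2.resize(a,None,fx=2.3,fy=2.3)); cv2.imwrite("pics/t9.png",cv2.resize(b,None,fx=2.5,fy=2.5))
E
```

```text
31.7 tcp [ 0.6631 -0.1953  0.4717] rot [-3.1412e+00 -2.0000e-04  1.6608e+00] F [-0.9 -0.5 -1.8] w 0.0472 q [-0.34  0.61  0.93  0.    1.6  -0.43]
```

View pics/s9.png

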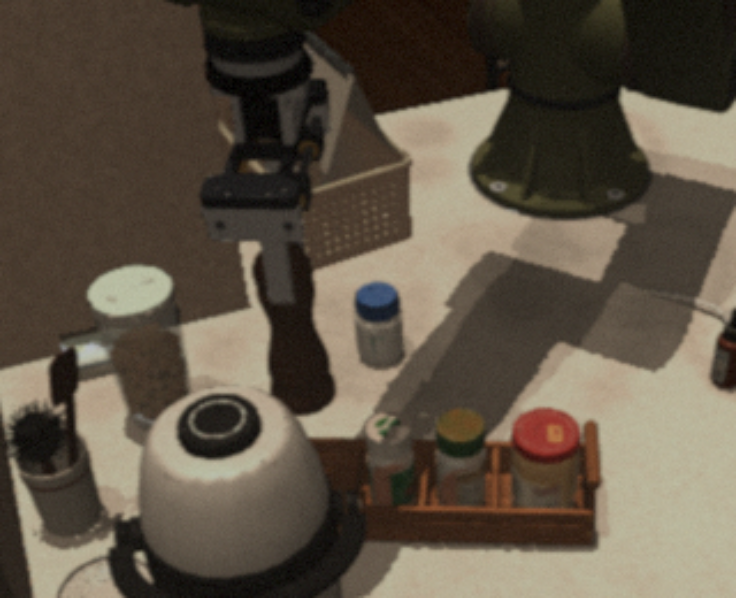

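View pics/t9.png

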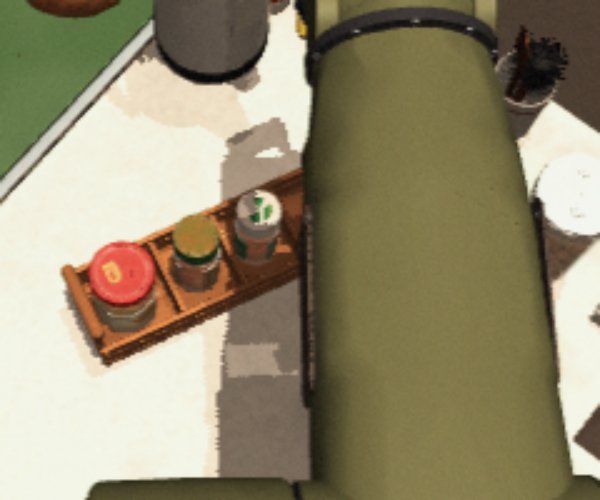

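Run:
```python
from h import *
for z in (.15,.17,.22,.26,.29):
    r,c=proj("scene",[.6631,-.1953,z]); print(z,round((c-110)*2.3),round((r-60)*2.3))
m=vision.silhouettes("pepper_mill","scene")
print([ (d["confidence"],d["at"]) for d in m])
mk=m[0]["mask"]
for r in range(60,320,6):
    c=np.where(mk[r])[0]
    if len(c): print(round((r-60)*2.3),round((c.min()-110)*2.3),round((c.max()-110)*2.3))
```

```text
0.15 302 393
0.17 300 376
0.22 294 332
0.26 289 295
0.29 285 266
[(0.84, [211.0, 237.8])]
248 288 299
262 253 308
276 253 310
290 255 313
304 260 310
317 267 310
331 269 315
345 269 322
359 267 327
373 269 329
386 269 334
400 281 329
414 294 299
```

Call:
{"api": "arm_command", "payload": {"plan": [1, 0, 0, -0.07, 0, 1, 0, 0, -0.13, 0, 1, 0, 0, -0.18, 0, 1, 0, 0, -0.22, 0, 1, 0, 0, -0.25, 0, 1, 0, 0, -0.275, 0, 1, 0, 0, -0.295, 0, 1, 0, 0, -0.31, 0, 1, 0, 0, -0.325, 0, 1, 0, 0, -0.335, 0, 1, 0, 0, -0.335, 0]}}

```text
time_s: 32.95
ee_pos: [0.6634, -0.1956, 0.3374]
eef_rot: [-3.141, -0.0, 1.661]
force: [0.0, 0.0, -1.4]
grip_width: 0.0472
```

Call:
{"api": "arm_command", "payload": {"plan": [1, 0, 0, -0.003, 0, 1, 0, 0, -0.006, 0, 1, 0, 0, -0.009, 0, 1, 0, 0, -0.012, 0, 1, 0, 0, -0.012, 0]}}

```text
time_s: 33.45
ee_pos: [0.6635, -0.1957, 0.3341]
eef_rot: [3.14, 0.001, 1.66]
force: [-1.6, 0.3, 4.9]
grip_width: 0.0479
```

Contact at the expected height; release, rise and clear away for a check.

Call:
{"api": "arm_command", "payload": {"plan": [-1, 0, 0, 0, 0, -1, 0, 0, 0, 0, -1, 0, 0, 0, 0, -1, 0, 0, 0, 0, -1, 0, 0, 0, 0, -1, 0, 0, 0, 0, -1, 0, 0, 0.1, 0, -1, 0, 0, 0.2, 0, -1, 0, 0, 0.3, 0, -1, 0, 0, 0.35, 0, -1, -0.05, 0.1, 0.35, 0, -1, -0.1, 0.2, 0.35, 0, -1, -0.15, 0.3, 0.35, 0, -1, -0.2, 0.4, 0.35, 0, -1, -0.25, 0.5, 0.35, 0, -1, -0.3, 0.6, 0.35, 0, -1, -0.35, 0.7, 0.35, 0, -1, -0.4, 0.8, 0.35, 0, -1, -0.4, 0.9, 0.35, 0, -1, -0.4, 0.98, 0.35, 0]}}

```text
time_s: 35.45
ee_pos: [0.5026, 0.1984, 0.4736]
eef_rot: [3.141, -0.0, 1.662]
force: [0.0, -0.2, 0.1]
grip_width: 0.0938
```

```bash
cat > chk.py <<'E'
from fit import *
cams={c:P(c) for c in("scene","top")}
ims={c:vision.camera(c) for c in cams}
cv2.imwrite("pics/s10.png",cv2.resize(ims["scene"][120:320,130:450],None,fx=2.4,fy=2.4)); cv2.imwrite("pics/t10.png",cv2.resize(ims["top"][120:360,200:480],None,fx=2.4,fy=2.4))
G={"pepper_mill":(.6635,-.1955,.012),"honey_jar":(.644,.024,.012),"green_cap_jar":(.651,-.055,.012),"white_cap_jar":(.657,-.1225,.012),"pill_bottle":(.4223,-.177,0),"dropper_bottle":(.4226,.2117,0),"nut_jar":(.5487,-.3945,0)}
for n,g in G.items():
    for c in cams:
        e=proj(c,[g[0],g[1],g[2]+.05])
        r=[d for d in vision.silhouettes(n,c) if np.hypot(d["at"][0]-e[0],d["at"][1]-e[1])<40]
        if r:
            v,q=fit(n,[(cams[c],r[0]["mask"].astype(float))],g,z=g[2]); print(n,c,v[:2],q,"diff mm",((v[:2]-g[:2])*1000).round(1))
        else: print(n,c,"none")
E
python3 st.py; python3 chk.py
```

```text
35.45 tcp [0.5026 0.1984 0.4736] rot [ 3.1406e+00 -3.0000e-04  1.6615e+00] F [ 0.  -0.2  0.1] w 0.0938 q [0.31 0.23 1.44 0.   1.46 0.22]
pepper_mill scene [ 0.6464 -0.1994] 0.419 diff mm [-17.1  -3.9]
pepper_mill top [ 0.6627 -0.1973] 0.814 diff mm [-0.8 -1.8]
honey_jar scene [0.6457 0.0232] 0.834 diff mm [ 1.7 -0.8]
honey_jar top [0.6423 0.0246] 0.944 diff mm [-1.7  0.6]
green_cap_jar scene [ 0.6502 -0.0552] 0.864 diff mm [-0.8 -0.2]
green_cap_jar top [ 0.6518 -0.0548] 0.903 diff mm [0.8 0.2]
white_cap_jar scene [ 0.6523 -0.1225] 0.86 diff mm [-4.7  0. ]
white_cap_jar top [ 0.6542 -0.1195] 0.853 diff mm [-2.8  3. ]
pill_bottle scene [ 0.4221 -0.1782] 0.931 diff mm [-0.2 -1.2]
pill_bottle top [ 0.4206 -0.177 ] 0.924 diff mm [-1.7  0. ]
dropper_bottle scene [0.4227 0.2107] 0.838 diff mm [ 0.1 -1. ]
dropper_bottle top none
nut_jar scene none
nut_jar top [ 0.5474 -0.3927] 0.836 diff mm [-1.3  1.8]
```

View pics/s10.png

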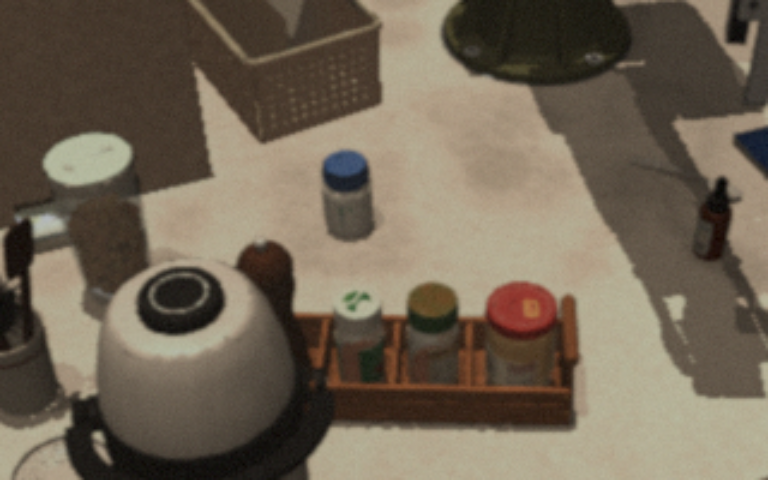

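View pics/t10.png

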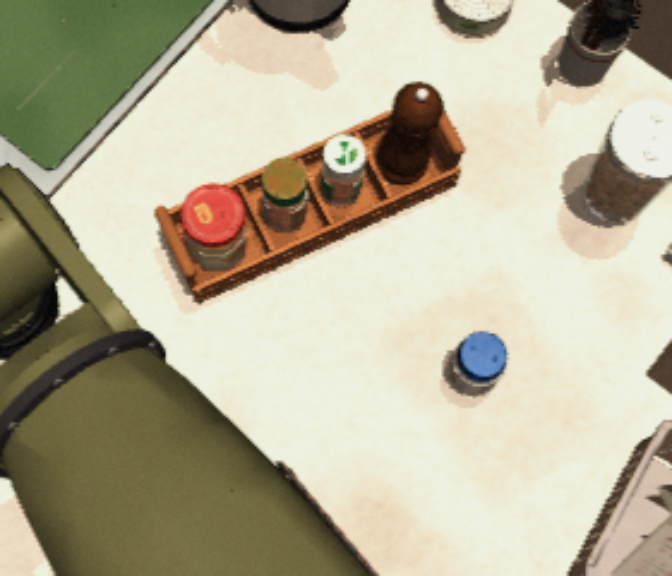

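Run:
```python
from h import *
def cr(c,X):
    r,q=proj(c,X); o=(130,120) if c=="scene" else (200,120); return round((q-o[0])*2.4),round((r-o[1])*2.4)
for n,(x,y,h) in dict(mill=(.6635,-.1957,.182),white=(.657,-.122,.112),green=(.651,-.055,.117),honey=(.644,.024,.112)).items():
    print(n,"scene",cr("scene",[x,y,h]),cr("scene",[x,y,.012]),"top",cr("top",[x,y,h]),cr("top",[x,y,.012]))
a=cv2.imread("pics/s10.png")[270:400,230:590]; cv2.imwrite("pics/z10.png",cv2.resize(a,None,fx=2.2,fy=2.2,interpolation=cv2.INTER_CUBIC))
a=cv2.imread("pics/t10.png")[70:310,150:480]; cv2.imwrite("pics/z11.png",cv2.resize(a,None,fx=2.3,fy=2.3,interpolation=cv2.INTER_CUBIC))
```

```text
mill scene (263, 238) (282, 375) top (416, 91) (401, 160)
white scene (355, 300) (360, 376) top (344, 151) (340, 188)
green scene (431, 297) (432, 378) top (283, 177) (283, 213)
honey scene (521, 303) (516, 380) top (211, 211) (216, 244)
```

View pics/z10.png

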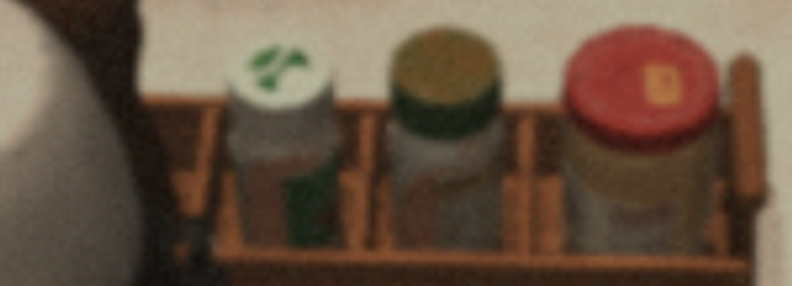

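View pics/z11.png

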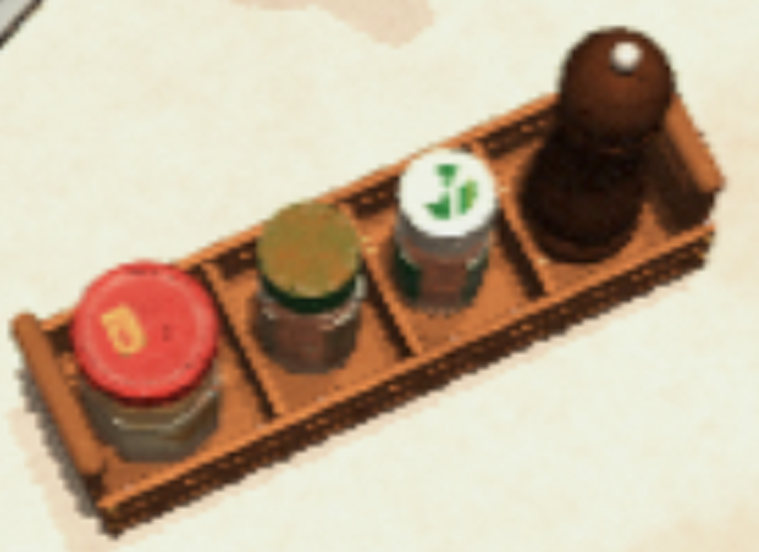

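```bash
python3 -c "
from station import job
print(job.hand_in())"; python3 st.py
```

```text
the job is handed in; nothing more can be done
None
the job is handed in; nothing more can be done
```

I filled the caddy and handed the job in at about 36 s of the 102 s allowed; hand-in reported no verdict. The honey jar is in the widest bay, the green-cap and white-cap jars are in the two small bays, and the pepper mill is in the other end bay. Each was lowered slowly until the wrist force showed contact, within about 1 mm of the expected height, then released.

**Jars:** In the last pictures the honey and green-cap jars fit their bay centres within about 2 mm. The white-cap jar fits within about 5 mm, inside its limit. All three look upright.

**Mill:** The top view puts the mill within 2 mm of its bay centre. Its knob appeared 3–6 mm off the predicted point, which would be a shift or lean still inside the limits. The scene-camera fit disagreed by 17 mm, but the thermos hides most of the mill from that camera, so I discounted it.

**Left standing:** The pill bottle showed no movement beyond measuring error (under 2 mm). At the end the dropper bottle could be checked only in the scene view and the nut jar only in the top view, and neither had moved more than 2 mm.

**First honey grip:** It closed at 64 mm, which meant the fingers were on the lid rather than the body. I opened the gripper, moved up and gripped the lid squarely before lifting.

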